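Set a jeweller's magnetic tumbler going for 7 minutes

TASK

The magnetic tumbler is loaded and ready to run. Put its lid on the bowl so that it sits fully down all round, and roll the minutes thumbwheel up to 7 so that it rests in its click with the 7 on top; only when both are done press the start button right in and let it go. Leave the pot of tools, the doming block and the jar where they stand.

Things in the scene. Friction and masses are not known exactly. Their poses are not given: they have to be found in the camera images.
- tumbler: Magnetic tumbler, fixed: grey steel cabinet 260 deep (x) by 310 wide (y), flat deck 110 mm above the bench. Origin: on the bench under its centre; x to its back, away from the operator, y to the operator's left, z up. White bowl on the left of the deck; on the right, on a line 92 mm from the centre, the thumbwheel (45 mm behind the centre) and the start button (78 mm in front of it).
- bowl_rim (a point): Centre of the bowl's mouth, at rim height, 174 mm above the bench; axes as the tumbler's. Round white bowl, 124 mm outside and 114 mm inside diameter, rim 64 mm above the deck. With the lid seated its spigot is inside (3 mm clearance all round), its flange lies on the rim and the lid's origin is 8 mm below this point.
- lid: Loose white lid of the bowl, 100 to 200 g, lying right side up on the bench. Origin: centre of its underside, z up. A spigot 108 mm across (tapered to 101 at the foot) and 8 mm deep, above it a flange 132 mm across and 5 mm thick; in the middle an upright round black knob, 26 mm in diameter, from 13 to 43 mm above the origin.
- wheel_axle (a point): Middle of the thumbwheel's axle, along the tumbler's y, 11 mm below the deck; axes as the tumbler's. Black wheel 16 mm wide, up through the deck. Its rim, 22 mm from the axle, has white digits 0 to 9, 36 degrees apart, upright from the front; midway between digits grey ridges 3.6 mm thick, its full width, reach 27.5 mm from the axle. Bezel 68 x 32 mm, 15 mm above the axle, a white index mark each side.
- minute_wheel (a joint): Turn of the thumbwheel, rad: 0.628 times the digit on top (7 is 4.398). It grows as the top is pushed away from the operator (tumbler's +x). At rest the nearest ridges stand 18 degrees either side of the top. A click stop holds it at each digit with 3 to 5 N at the ridges; pushed past half way and let go, it snaps to the next. End stops just beyond 0 and 9.
- start_top (a point): Centre of the top of the start button, a black round push button 24 mm across in a steel collar 40 mm across, its top 18 mm above the deck (128 mm above the bench); it moves with the button.
- start (a joint): How far the start button is pressed, m: 0 out, 0.006 right in. Spring return; right in takes 5 N.
- tool_pot: Bystander, loose: black pot 80 mm across at the top, 100 mm tall, with tools standing in it to about 175 mm. Origin at its foot.
- doming_block: Bystander, loose: steel cube of 56 mm with round hollows. Origin: centre of its underside.
- jar: Bystander, loose: glass jar with a metal cap, 64 mm across, 85 mm tall. Origin: centre of its foot.
Not all that is in view belongs to the job. Of the things like the lid, leave any that is blue; of the rest the smaller one is meant.

How it is judged:
By the outcome, as a careful person would: the job done as asked, in the order asked, and still so for the second after the job is handed in, with the robot touching nothing.
It also fails if it takes over 64 s, if anything falls off the work surface, if the arm or the gripper's body presses on something with over 40 N, if the wrist force passes 120 N, or if a joint passes its speed limit or range.

ROBOT

A 6-joint arm with a two-finger parallel gripper is mounted at the origin on the work surface. World frame = base frame: x ahead of the robot, y to its left, z up, the work surface at z = 0. Lengths are in m, angles in rad, forces in N, time in s.
With the tool pointing down it reaches from about 0.35 to 0.775 m from the base axis. Payload 7.3 kg.
Tool frame: the origin (TCP) lies midway between the tips of the shut fingers; the grasp point (between the pads) lies 19 mm behind it; z points along the fingers, y is the line along which they close (so a half turn about z gives the same grasp; the last joint's range is limited). The gripper opens to 92 mm and grips with 3 to 60 N. Pads are 19 mm wide; open, the fingers measure 130 mm over their backs; the gripper's body (75 mm by 190 mm) begins 47 mm behind the grasp point.
Start: joints at [-1.306, 0.342, 1.524, -0, 1.275, -0.146], TCP at [0.21, -0.481, 0.227] pointing down, gripper open.
Joint ranges: [-2.53, 2.53], [-0.77, 2.02], [0.04, 2.7], [-1, 4.14], [0.28, 2.66], [-3.11, 3.11]. Speed limits (rad/s): [2.57, 2.57, 3.14, 3.14, 3.14, 3.14].

INTERFACE

Orientations are given as a 3x3 rotation matrix whose columns are the frame's x, y, z axes.
In Python, from workcell import bot gives the robot as it stands.
- The arm moves only by the tool arm_command, never from a script. Its argument "targets" is a list of rows, each a list of 7 numbers: the shift along the tool's x, y, z in units of 0.02 m (1.0 is 0.02 m), then the turn, a rotation vector about the tool's x, y, z in units of 6 degrees (1.0 is 6 degrees), then the closure, from 0 (fully open) to 1 (shut). In form: [[dx, dy, dz, wx, wy, wz, jaw], ...]. A call has 1 to 12 rows; each row shifts and turns the commanded pose from where the row before left it, along the tool's axes as they then stand; what a row does not reach is not made up. A row lasts 1/8 s, in which the tool goes at most 62.5 mm and 10.7 degrees, less where a joint would pass 70% of its speed; a pose out of reach is approached as far as the arm can. A call with a number of a shift or a turn outside -1 to 1 is refused whole. A call with a gripper value outside its range is refused whole. The fingers move at their own pace and stop on an object; "squeeze" is the grip in N (left out, the last holds). Time passes only in rows, so rows that do not move let the fingers close. It gives the time, the measured TCP pose, the force, the opening and the grip force at its end, in the units of the state.
- bot.get_obs(): the state, without advancing time (a new reading comes with each control period).
- bot.camera(name): name is "scene" or "top" or "wrist"; returns (picture, depth): 480x640x3 uint8, blue, green, red; 480x640 float32, m along the optical axis (not along the pixel's ray), 0 where there is no reading.
- bot.get_calibration(name): a dict with "K" (3x3 intrinsics, pixels), "position" and "orientation" of the camera in the world. Camera axes: x right, y up, looking along -z (the intrinsics and any distortion apply to the point x, -y, -z); pixel columns grow to the right and rows downward; lengths in m; the calibration is good to about 2 mm. A picture is of the moment at which its call begins: read the wrist's pose just before it. get_calibration takes no time and is no camera call; for the wrist camera it gives the pose at the moment of the call.
- bot.sign_off(): hands the job in; it is judged then, once.
Trained networks look in the newest picture that a camera, given by its name, has taken for a name from the list of things; names that differ only in an ending like _2 or _b are one class to them, and where a whole thing is asked for, a point or a joint stands for the part that bears it (a point fixed in the world has none). Each returns a list of dicts, best first, with "score" (0 to 1); they miss things now and then, are a little off and sometimes report something else, mostly with a low value. They report only what shows in the picture. A call takes as long as a camera call. They do not tell look-alikes from the thing itself.
- bot.find_in(camera, label): "extent" ([left, top, width, height] in pixels, round what is visible of it).
- bot.cut_out(camera, label): "region" (480x640 bool, what is visible of it) and "extent" ([left, top, width, height] in pixels, round what is visible of it).
The state is a dict: "t": time; "joint_positions": joint angles; "dq": joint speeds; "effort": joint torques, N m; "position": TCP position; "orientation": TCP orientation; "force": force on the tool from outside, world axes, zero at the start; "wrist_torque": the same for the moment, N m; "grip_width": finger opening in m; "gripper_force": force on a finger pad.
Only numpy, scipy, OpenCV 4.12 (cv2) and the standard library are available. Lean on these libraries where they do the work, as an engineer would, in place of code of your own. Each camera call takes 0.05 s, during which the arm holds its last target. There are 200 camera calls.

## Working session

There is one attempt and no reset: what is moved stays moved. The work goes in short steps, Python scripts to look and compute and a tool call to move; the robot and the scene stay as the last step left them, time stands still between calls to the robot, and variables do not carry over. Pictures are saved under pics/ and viewed, at most 10 in all, crops included, and the job is handed in when it is done.

Besides the shell and the picture viewer there is one more tool, called after "Call:" by a JSON object that holds its "name" and its "arguments". arm_command: Moves the arm, as the interface text tells. Its arguments: {"type":"object","properties":{"targets":{"type":"array"},"squeeze":{"type":"number"}},"required":["targets"]}

```bash
mkdir -p pics; cat > h.py <<'E'
import numpy as np, cv2
from workcell import bot
def cloud(n,d):
    c=bot.get_calibration(n);K=np.array(c["K"]);R=np.array(c["orientation"]);p=np.array(c["position"])
    v,u=np.mgrid[0:480,0:640]
    pts=np.stack([(u-K[0,2])/K[0,0]*d,-(v-K[1,2])/K[1,1]*d,-d],-1)
    return pts@R.T+p
E
python3 - <<'E'
from h import *
print({k:np.round(v,3).tolist() for k,v in bot.get_obs().items()})
ims=[]
for n in ("scene","top"):
    im,d=bot.camera(n); np.savez(n+".npz",im=im,d=d,P=cloud(n,d)); cv2.imwrite(f"pics/{n}.png",im)
    c=bot.get_calibration(n);print(n,c)
    P=cloud(n,d)
    for l in ("lid","tumbler","bowl_rim","start","minute_wheel","tool_pot","jar","doming_block"):
        for r in bot.cut_out(n,l)[:4]:
            m=r["region"]&(d>0); q=P[m]
            print(l,round(r["score"],2),r["extent"],np.round(np.median(q,0),3),np.round(np.percentile(q,98,0)-np.percentile(q,2,0),3), np.round(q[:,2].max(),3), im[m].mean(0).round())
E
```

```text
{'t': 0.0, 'joint_positions': [-1.306, 0.343, 1.525, 0.0, 1.275, -0.146], 'dq': [-0.0, 0.001, -0.0, 0.001, 0.001, -0.0], 'effort': [0.003, -43.124, -24.422, 0.072, 0.056, -0.0], 'position': [0.21, -0.481, 0.226], 'orientation': [[0.917, 0.399, -0.0], [0.399, -0.917, 0.002], [0.0, -0.002, -1.0]], 'force': [0.332, -0.632, -0.815], 'wrist_torque': [-0.046, 0.002, 0.016], 'gripper_force': 0.0, 'grip_width': 0.092}
scene {'K': array([[483.39067436,   0.        , 315.97982491],
       [  0.        , 483.39067436, 240.97051832],
       [  0.        ,   0.        ,   1.        ]]), 'position': array([1.36150563, 0.17403649, 0.88075834]), 'orientation': array([[-0.07549953, -0.63236967,  0.77097887],
       [ 0.9969226 , -0.03150968,  0.07178072],
       [-0.02109865,  0.77402567,  0.63280259]])}
lid 0.9 [396.5, 271.5, 55.6, 39.0] [0.482 0.359 0.014] [0.118 0.117 0.033] 0.046 [149. 155. 157.]
lid 0.77 [469.6, 239.3, 47.0, 35.4] [0.356 0.552 0.014] [0.123 0.118 0.041] 0.047 [128.  64.  27.]
tumbler 0.77 [194.7, 244.7, 155.3, 116.3] [0.642 0.018 0.111] [0.255 0.302 0.151] 0.178 [106. 108. 112.]
[... 1338 characters left out ...]
6.3, 94.5] [0.566 0.015 0.111] [0.256 0.294 0.105] 0.188 [193. 204. 210.]
start 0.42 [288.6, 166.2, 106.9, 93.3] [0.566 0.015 0.111] [0.255 0.294 0.106] 0.188 [192. 203. 210.]
minute_wheel 0.42 [374.3, 190.9, 3.8, 14.6] [ 0.614 -0.083  0.121] [0.036 0.016 0.019] 0.133 [80. 89. 95.]
tool_pot 0.83 [440.4, 237.3, 31.2, 22.6] [ 0.476 -0.35   0.059] [0.074 0.077 0.153] 0.174 [34. 51. 71.]
tool_pot 0.25 [230.8, 176.5, 24.6, 22.9] [0.644 0.331 0.055] [0.065 0.067 0.063] 0.071 [130. 140. 154.]
jar 0.91 [443.7, 175.0, 27.5, 24.2] [ 0.667 -0.343  0.081] [0.056 0.055 0.084] 0.097 [179. 196. 205.]
doming_block 0.63 [230.8, 177.2, 23.9, 23.9] [0.643 0.331 0.054] [0.065 0.07  0.066] 0.071 [129. 140. 155.]
```

```bash
python3 - <<'E'
from h import *
a=np.load("top.npz")["im"][140:360,130:490]
b=np.load("scene.npz")["im"][225:370,180:540]
cv2.imwrite("pics/m.png",cv2.resize(np.vstack([a,b]),None,fx=1.6,fy=1.6,interpolation=cv2.INTER_CUBIC))
E
```

```text
(no output)
```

View pics/m.png

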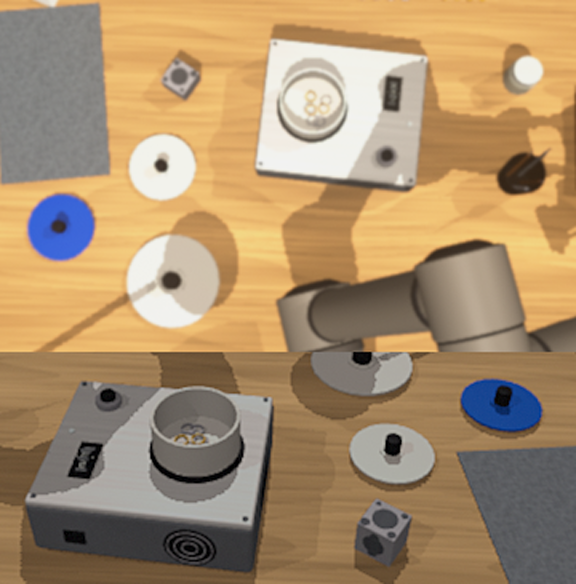

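Candidates for the lid, in the top view: small white (231,242), large white (238,314) and blue (170,281). I choose the small white one. Next I fit the geometry and check the wrist camera's pose.

```bash
cat >> h.py <<'E'
from scipy.optimize import least_squares
def circ(q,r=None):
    c0=np.median(q[:,:2],0)
    f=lambda p: np.hypot(q[:,0]-p[0],q[:,1]-p[1])-(p[2] if r is None else r)
    s=least_squares(f,[*c0,.06],loss="soft_l1",f_scale=.002); return s.x
E
python3 - <<'E'
from h import *
for n in("scene","top"):
    P=np.load(n+".npz")["P"].reshape(-1,3)
    near=lambda c,r:np.hypot(P[:,0]-c[0],P[:,1]-c[1])<r
    D=P[near((.57,.015),.25)&(abs(P[:,2]-.111)<.006)]
    r=cv2.minAreaRect((D[:,:2]*1000).astype(np.float32)); print(n,"deck",r,np.median(D[:,2]))
    B=P[near((.57,.05),.12)&(P[:,2]>.165)&(P[:,2]<.195)]; print("rim",circ(B),np.percentile(B[:,2],[10,50,90]),len(B))
    L=P[near((.475,.362),.09)&(P[:,2]>.006)&(P[:,2]<.025)]; 
    r=cv2.minEnclosingCircle((L[:,:2]*1000).astype(np.float32)); print("lid",r,np.median(L[:,2]))
    Kn=P[near((.475,.362),.05)&(P[:,2]>.034)];print("knob",np.median(Kn,0),len(Kn))
c=bot.get_calibration("wrist");o=bot.get_obs()
R=np.array(o["orientation"]);print("cam in tool",R.T@(c["position"]-np.array(o["position"])),R.T@c["orientation"],c["K"])
im,d=bot.camera("wrist");cv2.imwrite("pics/w0.png",im)
np.savez("w0.npz",im=im,d=d)
E
```

```text
scene deck ((576.7467651367188, 9.499298095703125), (305.8661804199219, 261.6798095703125), 85.2425308227539) 0.11084662244587395
rim [0.58344348 0.06732119 0.05912823] [0.16654562 0.17262739 0.17559998] 597
lid ((483.00225830078125, 372.8662109375), 80.92342376708984) 0.014016050488118381
knob [0.47814282 0.36061565 0.04285611] 82
top deck ((575.5, 12.810073852539062), (305.7342224121094, 257.8944091796875), 85.29161071777344) 0.11053994692465241
rim [0.58057269 0.07052212 0.0591636 ] [0.16823075 0.17312324 0.1776511 ] 241
lid ((475.2987976074219, 362.1885986328125), 89.8154525756836) 0.012673880391190995
knob [0.4711465  0.36433492 0.0431415 ] 52
cam in tool [ 0.08491413 -0.00086824 -0.15770733] [[-6.57110874e-04  9.50486912e-01  3.10763895e-01]
 [ 9.99999781e-01  5.99241347e-04  2.81691903e-04]
 [ 8.15218926e-05  3.10764012e-01 -9.50487097e-01]] [[382.9305784    0.         321.24023496]
 [  0.         382.9305784  243.97282513]
 [  0.           0.           1.        ]]
```

View pics/w0.png

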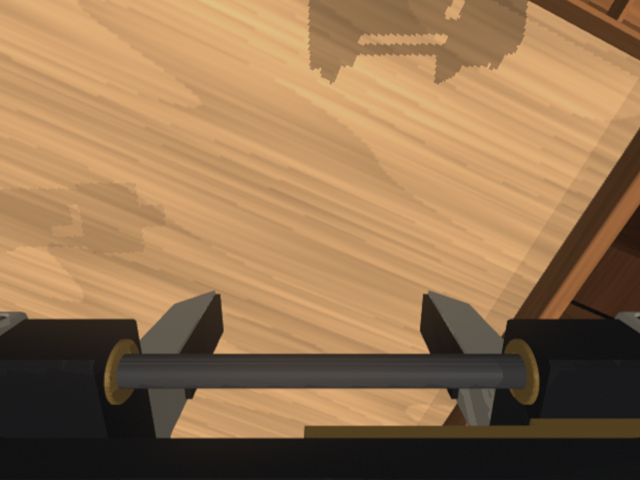

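The fingers taper to thin tips, so when shut they should fit between the ridges. I'll write a helper that works out how far to go, then move to look at the wheel.

```bash
cat >> h.py <<'E'
from scipy.spatial.transform import Rotation as Ro
def down(ang):  # tool z down, tool y at world angle ang(deg)
    a=np.radians(ang);y=np.array([np.cos(a),np.sin(a),0]);z=np.array([0,0,-1.]);return np.stack([np.cross(y,z),y,z],1)
def go(p,R,N=None,p0=None,R0=None):
    """constant row (units) repeated N times that takes the tool from now to p,R"""
    if p0 is None:
        o=bot.get_obs();p0=np.array(o["position"]);R0=np.array(o["orientation"])
    w=Ro.from_matrix(R0.T@R).as_rotvec(degrees=True);rel=R0.T@(np.array(p)-p0)
    if N is None: N=max(1,int(np.ceil(max(abs(w).max()/6,np.linalg.norm(rel)/.0195))))
    while 1:
        S=sum(Ro.from_rotvec(w*k/N,degrees=True).as_matrix() for k in range(N))
        v=np.linalg.solve(S,rel)
        if abs(v).max()<=.02: break
        N+=1
    print("N",N,"row",np.round(np.r_[v/.02,w/N/6],3).tolist(),"total",np.round(np.r_[rel/.02,w/6],2).tolist())
E
python3 - <<'E'
from h import *
go([.58,-.13,.25],down(-4.76))
E
```

```text
N 27 row [0.978, 0.168, -0.043, 0.0, 0.0, -0.381] total [23.99, -8.71, -1.16, 0.0, 0.0, -10.28]
```

Call:
{"name": "arm_command", "arguments": {"targets": [[0.98,0.17,-0.12,0,0,-0.38,0],[0.98,0.17,-0.1,0,0,-0.38,0],[0.98,0.17,-0.1,0,0,-0.38,0],[0.98,0.17,-0.1,0,0,-0.38,0],[0.98,0.17,-0.1,0,0,-0.38,0],[0.98,0.17,-0.1,0,0,-0.38,0],[0.98,0.17,-0.1,0,0,-0.38,0],[0.98,0.17,-0.1,0,0,-0.38,0],[0.98,0.17,-0.1,0,0,-0.38,0],[0.98,0.17,-0.1,0,0,-0.38,0],[0.98,0.17,-0.1,0,0,-0.38,0],[0.98,0.17,-0.1,0,0,-0.38,0]]}}

```text
t: 2.45
position: [0.4228, -0.376, 0.2513]
orientation: [[0.629, 0.778, 0.0], [0.778, -0.629, -0.0], [-0.0, 0.0, -1.0]]
force: [0.3, -1.0, -0.5]
grip_width: 0.0917
gripper_force: 0.0
```

Call:
{"name": "arm_command", "arguments": {"targets": [[0.98,0.17,0,0,0,-0.38,0.3],[0.98,0.17,0,0,0,-0.38,0.6],[0.98,0.17,0,0,0,-0.38,1],[0.98,0.17,0,0,0,-0.38,1],[0.98,0.17,0,0,0,-0.38,1],[0.98,0.17,0,0,0,-0.38,1],[0.98,0.17,0,0,0,-0.38,1],[0.98,0.17,0,0,0,-0.38,1],[0.98,0.17,0,0,0,-0.38,1],[0.98,0.17,0,0,0,-0.38,1],[0.98,0.17,0,0,0,-0.38,1],[0.98,0.17,0,0,0,-0.38,1]]}}

```text
t: 3.95
position: [0.5626, -0.1852, 0.2511]
orientation: [[0.201, 0.98, 0.0], [0.98, -0.201, -0.0], [-0.0, 0.0, -1.0]]
force: [-0.1, 0.3, 0.1]
grip_width: 0.0002
gripper_force: 0.0
```

Call:
{"name": "arm_command", "arguments": {"targets": [[0.98,0.17,0,0,0,-0.38,1],[0.98,0.17,0,0,0,-0.38,1],[0.98,0.17,0,0,0,-0.38,1],[0,0,0,0,0,0,1]]}}

```text
t: 4.45
position: [0.5822, -0.1286, 0.2511]
orientation: [[0.083, 0.997, -0.0], [0.997, -0.083, 0.0], [0.0, -0.0, -1.0]]
force: [0.5, 0.5, 0.1]
grip_width: 0.0003
gripper_force: 0.0
```

```bash
python3 - <<'E'
from h import *
o=bot.get_obs();print(o["t"],o["position"],o["orientation"],o["grip_width"],o["force"])
im,d=bot.camera("wrist");P=cloud("wrist",d);np.savez("w1.npz",im=im,d=d,P=P);cv2.imwrite("pics/w1.png",im)
Q=P.reshape(-1,3)
D=P[(abs(P[...,2]-.11)<.004)];print("deck z",np.median(D[:,2]))
B=Q[(abs(Q[:,2]-.174)<.005)&(np.hypot(Q[:,0]-.58,Q[:,1]-.07)<.1)];print("rim",circ(B),np.median(B[:,2]),len(B))
for l in("start","minute_wheel"):
    for r in bot.cut_out("wrist",l)[:2]:
        q=P[r["region"]&(d>0)];print(l,r["score"],r["extent"],np.median(q,0),q.min(0),q.max(0))
E
```

```text
4.45 [ 0.58216397 -0.1286162   0.25113196] [[ 8.27852972e-02  9.96567406e-01 -1.12189004e-05]
 [ 9.96567406e-01 -8.27852971e-02  9.25498348e-06]
 [ 8.29445487e-06 -1.19465671e-05 -1.00000000e+00]] 0.00030956615566019756 [0.5033144  0.4845492  0.10254014]
deck z 0.10957415985080021
rim [0.58087301 0.07817326 0.0680682 ] 0.17321039285518877 1285
start 0.89 [169.8, 155.4, 39.4, 33.0] [ 0.49130028 -0.07210546  0.13114314] [ 0.47610218 -0.0850412   0.12024624] [ 0.50139175 -0.06091695  0.13350431]
minute_wheel 0.96 [327.6, 154.8, 59.3, 28.0] [ 0.61116345 -0.08278057  0.11802092] [ 0.58886163 -0.09328002  0.10934651] [ 0.63540148 -0.07302897  0.12619   ]
```

View pics/w1.png

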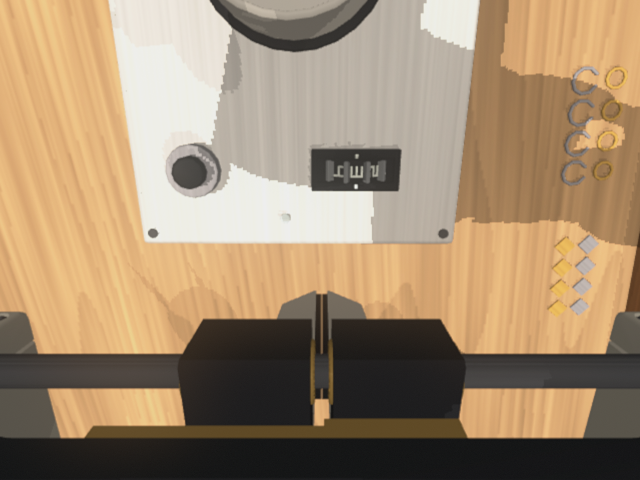

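```bash
python3 - <<'E'
from h import *
z=np.load("w1.npz");im=z["im"]
c=cv2.rotate(im[145:196,305:408],cv2.ROTATE_90_COUNTERCLOCKWISE)
cv2.imwrite("pics/wh.png",cv2.resize(c,None,fx=5.5,fy=5.5,interpolation=cv2.INTER_CUBIC))
P=z["P"];c=bot.get_calibration("wrist");K=c["K"]
def ray(u,v,zz):
    dd=np.array(c["orientation"])@np.array([(u-K[0,2])/K[0,0],-(v-K[1,2])/K[1,1],-1]);p=np.array(c["position"]);return p+dd*(zz-p[2])/dd[2]
g=cv2.cvtColor(im,cv2.COLOR_BGR2GRAY)
# bezel corners, screws, button
m=np.zeros_like(g);m[140:200,300:410]=(g[140:200,300:410]<60)*255
cn=max(cv2.findContours(m,0,2)[0],key=cv2.contourArea);r=cv2.minAreaRect(cn);print(r)
print("bezel",[ray(u,v,.114).round(4).tolist() for u,v in cv2.boxPoints(r)],ray(*r[0],.114))
m=np.zeros_like(g);m[140:200,160:225]=(g[140:200,160:225]<50)*255
cn=max(cv2.findContours(m,0,2)[0],key=cv2.contourArea);e=cv2.fitEllipse(cn);print("btn",e,ray(*e[0],.128))
print("screws",ray(153,233,.11),ray(443,233,.11))
E
```

```text
((355.5, 169.5), (39.0, 87.0), 90.0)
bezel [[0.58, -0.0669, 0.114], [0.645, -0.0725, 0.114], [0.6443, -0.102, 0.114], [0.5772, -0.0962, 0.114]] [ 0.61160752 -0.08416501  0.114     ]Traceback (most recent call last):
  File "<stdin>", line 14, in <module>
ValueError: max() iterable argument is empty
```

View pics/wh.png

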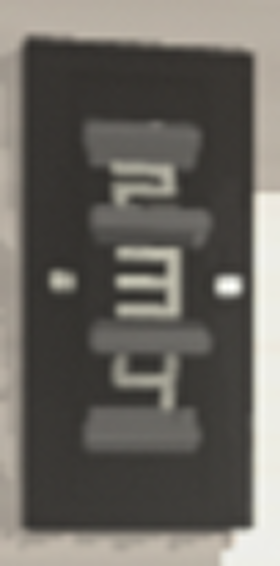

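The 3 is on top, with 2 behind and 4 in front, so four clicks are needed. I'll measure the fingertip profile from depth before choosing how to push.

```bash
python3 - <<'E'
from h import *
z=np.load("w1.npz");P=z["P"];o=bot.get_obs();R=np.array(o["orientation"]);T=(P.reshape(-1,3)-np.array(o["position"]))@R
m=(abs(T[:,1])<.04)&(abs(T[:,0])<.03)&(T[:,2]>-.06)&(T[:,2]<.01)&(z["d"].ravel()>0)
q=T[m]*1000
for a in range(-60,6,3):
    s=q[(q[:,2]>=a)&(q[:,2]<a+3)]
    if len(s):print(a,len(s),"y",np.percentile(s[:,1],[1,99]).round(1),"x",np.percentile(s[:,0],[1,50,99]).round(1))
cv2.imwrite("pics/f.png",cv2.resize(z["im"][280:345,255:390],None,fx=5,fy=5,interpolation=cv2.INTER_CUBIC))
im=z["im"];c=bot.get_calibration("wrist");K=c["K"]
g=im[135:200,150:235].max(2);mm=((g<60)*255).astype(np.uint8);cs=cv2.findContours(mm,0,2)[0]
e=cv2.minAreaRect(max(cs,key=cv2.contourArea));u,v=e[0][0]+150,e[0][1]+135
dd=np.array(c["orientation"])@np.array([(u-K[0,2])/K[0,0],-(v-K[1,2])/K[1,1],-1]);p=np.array(c["position"]);print("btn",e,p+dd*(.128-p[2])/dd[2])
E
```

```text
-57 2 y [-2.6  2.3] x [-8.  -7.3 -6.5]
-54 29 y [-2.7  2.4] x [-8.8 -6.1 -4.4]
-48 126 y [-2.5  2.1] x [-7.4 -5.  12.2]
-45 59 y [-2.1  2.1] x [-7.9 11.4 12. ]
-42 51 y [-3.4  3. ] x [10.8 11.6 13.1]
-39 86 y [-3.6  3.2] x [10.9 11.7 13.7]
-36 74 y [-3.7  3.3] x [10.8 11.6 13.6]
-33 81 y [-3.7  3.4] x [10.7 11.6 13.6]
-30 67 y [-3.8  3.5] x [10.8 11.8 13.5]
-27 138 y [-16.8  16.2] x [11.1 13.  13.8]
-24 313 y [-17.   16.8] x [11.1 13.  13.7]
-21 304 y [-16.9  16.7] x [11.  12.9 13.7]
-18 313 y [-16.7  16.4] x [-5.8 12.9 13.6]
-15 305 y [-16.3  15.9] x [ 2.2 12.9 13.6]
-12 221 y [-15.1  14.5] x [10.5 12.9 13.6]
-9 169 y [-12.   12.3] x [11.  12.9 13.7]
-6 127 y [-9.9  9. ] x [11.  12.8 13.6]
-3 74 y [-6.7  7. ] x [11.  12.6 13.5]
0 12 y [-4.3  3.7] x [11.2 11.7 13.2]Traceback (most recent call last):
  File "<stdin>", line 11, in <module>
ValueError: max() iterable argument is empty
```

View pics/f.png

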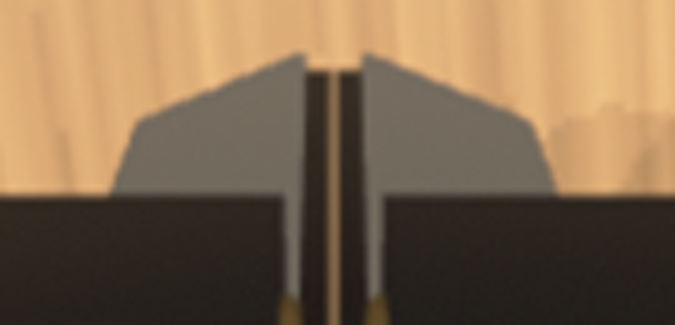

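When open, each finger has a vertical inner face, a thin tip and a backing that rises at about 45°. I'll push with the inner face of the near finger, one click per stroke.

Call:
{"name": "arm_command", "arguments": {"targets": [[0.47,0.38,0.9,0,0,0,0.4],[0.47,0.38,0.9,0,0,0,0.4],[0.47,0.38,0.9,0,0,0,0.4],[0.47,0.38,0.9,0,0,0,0.4],[0.46,0.36,0.9,0,0,0,0.4],[0,0,0,0,0,0,0.4]]}}

```text
t: 5.35
position: [0.6229, -0.0857, 0.1589]
orientation: [[0.084, 0.996, -0.003], [0.996, -0.084, 0.001], [0.001, -0.003, -1.0]]
force: [-0.5, -1.1, -0.8]
grip_width: 0.0539
gripper_force: 0.0
```

Call:
{"name": "arm_command", "arguments": {"targets": [[0,0,0.9,0,0,0,0.4],[0,0,0.9,0,0,0,0.4],[0,0,0,0,0,0,0.4]]}}

```text
t: 5.72
position: [0.6227, -0.0869, 0.1245]
orientation: [[0.086, 0.996, -0.002], [0.996, -0.086, 0.0], [0.0, -0.002, -1.0]]
force: [0.6, -0.3, 0.8]
grip_width: 0.0555
gripper_force: 0.0
```

Call:
{"name": "arm_command", "arguments": {"targets": [[0,0.34,0,0,0,0,0.4],[0,0.34,0,0,0,0,0.4],[0,0.34,0,0,0,0,0.4],[0,0,0,0,0,0,0.4]]}}

```text
t: 6.22
position: [0.6443, -0.0886, 0.1252]
orientation: [[0.085, 0.996, 0.001], [0.996, -0.085, -0.0], [-0.0, 0.001, -1.0]]
force: [-0.3, 0.6, 0.2]
grip_width: 0.0549
gripper_force: 0.0
```

Call:
{"name": "arm_command", "arguments": {"targets": [[0,0,-0.7,0,0,0,0.4],[0,-0.5,-0.2,0,0,0,0.4],[0,-0.5,0,0,0,0,0.4],[0,0,0,0,0,0,0.4]]}}

```text
t: 6.72
position: [0.6226, -0.0867, 0.1433]
orientation: [[0.086, 0.996, -0.001], [0.996, -0.086, 0.0], [-0.0, -0.001, -1.0]]
force: [0.2, 0.3, -0.4]
grip_width: 0.0549
gripper_force: 0.0
```

```bash
python3 - <<'E'
from h import *
o=bot.get_obs();print(o["position"],o["force"])
im,d=bot.camera("wrist");cv2.imwrite("pics/w2.png",cv2.resize(im[190:400,180:460],None,fx=2.2,fy=2.2,interpolation=cv2.INTER_CUBIC))
E
```

```text
[ 0.62261562 -0.08666382  0.14330613] [ 0.18656841  0.26167431 -0.35756718]
```

View pics/w2.png

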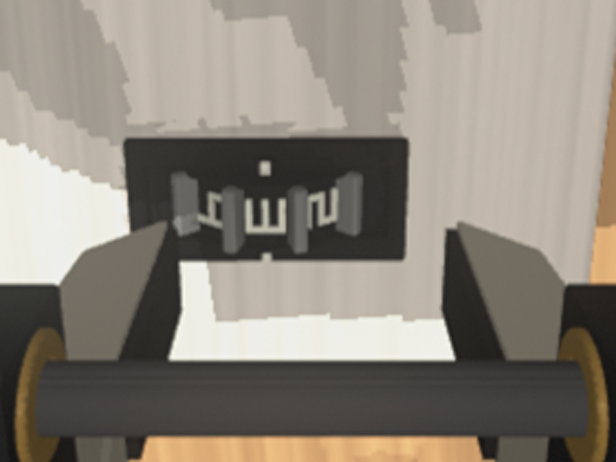

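The wheel is still at 3, because the tip passed just above the ridges. I'll go about 3 mm lower.

Call:
{"name": "arm_command", "arguments": {"targets": [[0,0,0.6,0,0,0,0.4],[0,0,0.52,0,0,0,0.4],[0,0,0,0,0,0,0.4]]}}

```text
t: 7.15
position: [0.6229, -0.0866, 0.1188]
orientation: [[0.085, 0.996, -0.003], [0.996, -0.085, 0.001], [0.0, -0.003, -1.0]]
force: [0.4, -1.6, 1.1]
grip_width: 0.055
gripper_force: 0.0
```

Call:
{"name": "arm_command", "arguments": {"targets": [[0,0.34,0,0,0,0,0.4],[0,0.34,0,0,0,0,0.4]]}}

```text
t: 7.4
position: [0.6372, -0.088, 0.1211]
orientation: [[0.085, 0.996, -0.001], [0.996, -0.085, -0.0], [-0.0, -0.001, -1.0]]
force: [-3.4, 0.5, 1.6]
grip_width: 0.0553
gripper_force: 1.5
```

Call:
{"name": "arm_command", "arguments": {"targets": [[0,0.34,0,0,0,0,0.4],[0,0,0,0,0,0,0.4]]}}

```text
t: 7.65
position: [0.6452, -0.0887, 0.121]
orientation: [[0.085, 0.996, 0.002], [0.996, -0.085, -0.0], [-0.0, 0.002, -1.0]]
force: [0.9, 0.9, 3.2]
grip_width: 0.0554
gripper_force: 1.6
```

Call:
{"name": "arm_command", "arguments": {"targets": [[0,0,-0.7,0,0,0,0.4],[0,-0.51,0,0,0,0,0.4],[0,-0.51,0,0,0,0,0.4],[0,0,0,0,0,0,0.4]]}}

```text
t: 8.15
position: [0.6226, -0.0866, 0.1347]
orientation: [[0.086, 0.996, -0.001], [0.996, -0.086, 0.0], [0.0, -0.001, -1.0]]
force: [0.1, -0.0, -0.4]
grip_width: 0.0552
gripper_force: 0.0
```

```bash
python3 - <<'E'
from h import *
o=bot.get_obs();print(o["position"],o["force"])
im,d=bot.camera("wrist");cv2.imwrite("pics/w3.png",cv2.resize(im[190:320,180:460],None,fx=2.2,fy=2.2,interpolation=cv2.INTER_CUBIC))
E
```

```text
[ 0.62257252 -0.08662075  0.13474849] [ 0.09378225 -0.03848606 -0.41360714]
```

View pics/w3.png

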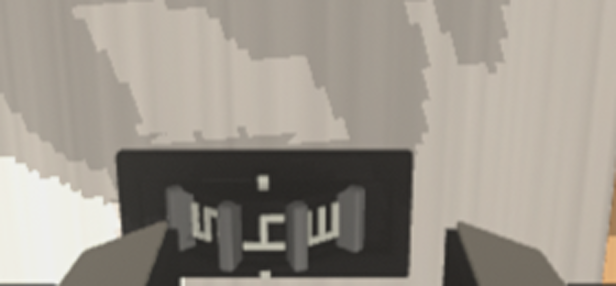

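The wheel now shows 4 on top, with 3 behind and 5 in front, so one stroke moves one click. Three more strokes.

Call:
{"name": "arm_command", "arguments": {"targets": [[0,0,0.7,0,0,0,0.4],[0,0,0,0,0,0,0.4],[0,0.34,0,0,0,0,0.4],[0,0.34,0,0,0,0,0.4],[0,0.34,0,0,0,0,0.4],[0,0,0,0,0,0,0.4],[0,0,-0.7,0,0,0,0.4],[0,-0.51,0,0,0,0,0.4],[0,-0.51,0,0,0,0,0.4],[0,0,0,0,0,0,0.4]]}}

```text
t: 9.45
position: [0.6226, -0.0866, 0.1347]
orientation: [[0.086, 0.996, -0.001], [0.996, -0.086, 0.0], [0.0, -0.001, -1.0]]
force: [-0.2, -1.0, -0.1]
grip_width: 0.0553
gripper_force: 0.0
```

Call:
{"name": "arm_command", "arguments": {"targets": [[0,0,0.7,0,0,0,0.4],[0,0,0,0,0,0,0.4],[0,0.34,0,0,0,0,0.4],[0,0.34,0,0,0,0,0.4],[0,0.34,0,0,0,0,0.4],[0,0,0,0,0,0,0.4],[0,0,-0.7,0,0,0,0.4],[0,-0.51,0,0,0,0,0.4],[0,-0.51,0,0,0,0,0.4],[0,0,0,0,0,0,0.4]]}}

```text
t: 10.7
position: [0.6226, -0.0866, 0.1347]
orientation: [[0.086, 0.996, -0.001], [0.996, -0.086, 0.0], [0.0, -0.001, -1.0]]
force: [-0.2, 0.0, -0.2]
grip_width: 0.0549
gripper_force: 0.0
```

Call:
{"name": "arm_command", "arguments": {"targets": [[0,0,0.7,0,0,0,0.4],[0,0,0,0,0,0,0.4],[0,0.34,0,0,0,0,0.4],[0,0.34,0,0,0,0,0.4],[0,0.34,0,0,0,0,0.4],[0,0,0,0,0,0,0.4],[0,0,-0.7,0,0,0,0.4],[0,-0.51,-0.7,0,0,0,0.4],[0,-0.51,-0.7,0,0,0,0.4],[0,0,0,0,0,0,0.4]]}}

```text
t: 11.95
position: [0.6236, -0.0869, 0.165]
orientation: [[0.086, 0.996, 0.003], [0.996, -0.086, -0.001], [-0.001, 0.003, -1.0]]
force: [-0.7, 0.3, 1.0]
grip_width: 0.0549
gripper_force: 0.0
```

```bash
python3 - <<'E'
from h import *
o=bot.get_obs();print(o["position"],o["force"],o["joint_positions"])
im,d=bot.camera("wrist");cv2.imwrite("pics/w4.png",cv2.resize(im[120:320,150:490],None,fx=2.2,fy=2.2,interpolation=cv2.INTER_CUBIC))
go([.477,.361,.25],down(-4.76+50))
E
```

```text
[ 0.62363365 -0.08691769  0.1649992 ] [-0.68454861  0.29271579  1.03328891] [-2.60063314e-01  5.81304969e-01  1.30754718e+00 -1.08440448e-04
  1.24949743e+00 -1.74335278e-01]
N 25 row [0.973, 0.018, -0.172, 0.001, 0.0, -0.334] total [21.68, -9.21, -4.33, 0.02, 0.01, -8.36]
```

View pics/w4.png

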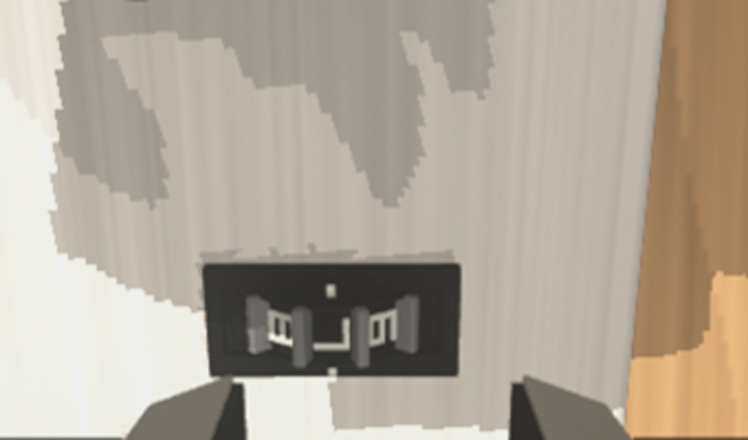

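7 is on top, with 6 behind and 8 in front, and the ridges are symmetric about the index marks. Now to the lid.

Call:
{"name": "arm_command", "arguments": {"targets": [[0,0,-0.9,0,0,0,0],[0,0,-0.9,0,0,0,0],[0.5,-0.2,-0.9,0,0,0,0],[0.9,-0.46,-0.7,0,0,0,0],[0.95,-0.46,-0.5,0,0,0,0],[0.95,-0.46,-0.3,0,0,0,0],[0.95,-0.46,0,0,0,0,0],[0.95,-0.46,0,0,0,0,0],[0.95,-0.46,0,0,0,0,0],[0.95,-0.46,0,0,0,0,0],[0.95,-0.46,0,0,0,0,0],[0.95,-0.46,0,0,0,0,0]]}}

```text
t: 13.5
position: [0.5521, 0.1013, 0.2466]
orientation: [[0.085, 0.996, -0.0], [0.996, -0.085, -0.0], [-0.0, -0.0, -1.0]]
force: [0.2, 0.3, -0.1]
grip_width: 0.0914
gripper_force: 0.0
```

Call:
{"name": "arm_command", "arguments": {"targets": [[0.95,-0.46,0,0,0,0,0],[0.95,-0.46,0,0,0,0,0],[0.95,-0.46,0,0,0,0,0],[0.95,-0.46,0,0,0,0,0],[0.95,-0.46,0,0,0,0,0],[0.95,-0.46,0,0,0,0,0],[0.95,-0.46,0,0,0,0,0],[0.95,-0.46,0,0,0,0,0],[0.95,-0.46,0,0,0,0,0],[0.95,-0.46,0,0,0,0,0],[0,0,0,0,0,0,0]]}}

```text
t: 14.88
position: [0.4763, 0.2986, 0.2466]
orientation: [[0.083, 0.997, -0.0], [0.997, -0.083, -0.0], [-0.0, -0.0, -1.0]]
force: [0.2, 0.2, 0.2]
grip_width: 0.0915
gripper_force: 0.0
```

```bash
cat >> h.py <<'E'
def knob(P,d,c,zr,rad=.05):
    q=P[(d>0)&(abs(P[...,2]-zr)<.004)&(np.hypot(P[...,0]-c[0],P[...,1]-c[1])<rad)]
    (a,b),r=cv2.minEnclosingCircle((q[:,:2]*1000).astype(np.float32)); return np.median(q,0),(a,b,r),len(q)
E
python3 - <<'E'
from h import *
o=bot.get_obs();print(o["t"],o["position"],o["orientation"].round(3).tolist(),o["force"],o["joint_positions"])
im,d=bot.camera("wrist");P=cloud("wrist",d);np.savez("w5.npz",im=im,d=d,P=P)
for r in bot.cut_out("wrist","lid")[:3]:
    m=r["region"]&(d>0);q=P[m];f=q[abs(q[:,2]-.013)<.005];ci=cv2.minEnclosingCircle((f[:,:2]*1000).astype(np.float32))
    print(r["score"],r["extent"],ci,np.median(f,0),"knob",knob(P,d,np.array(ci[0])/1000,.043))
    x,y,w,h=[int(v) for v in r["extent"]]
cv2.imwrite("pics/lid.png",im)
E
```

```text
14.875 [0.47632902 0.29857067 0.24661685] [[0.083, 0.997, -0.0], [0.997, -0.083, -0.0], [-0.0, -0.0, -1.0]] [0.24277979 0.1775279  0.15346668] [ 4.23592912e-01  3.96693947e-01  1.38543733e+00 -2.29924179e-05
  1.35954758e+00  5.06924098e-01]
0.66 [245.5, 67.1, 135.5, 137.3] ((472.28411865234375, 364.8517761230469), 66.03943634033203) [0.47291548 0.36976108 0.0125347 ] knob (array([0.47235621, 0.36520679, 0.04221056]), (472.1880798339844, 365.1225891113281, 12.873889923095703), 623)
0.65 [6.4, 99.7, 180.1, 175.9] ((247.0969696044922, 332.7227478027344), 90.43978118896484) [0.25217334 0.34351169 0.01702482] knob (array([0.26189634, 0.33607072, 0.04301291]), (249.2300262451172, 332.6663513183594, 17.619522094726562), 186)
```

View pics/lid.png

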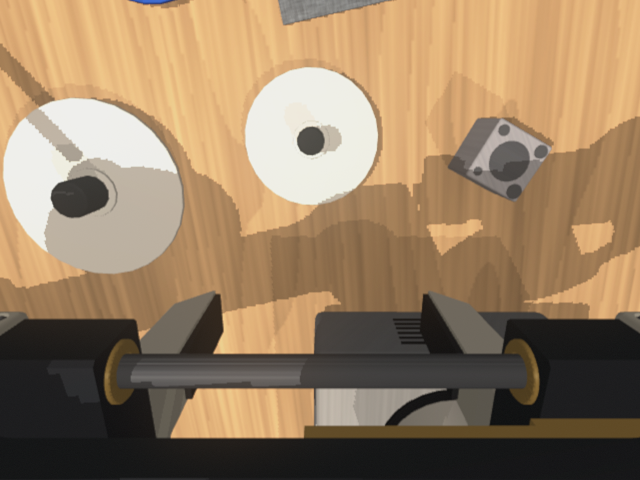

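Small white lid at pixel (311,136): flange radius 66.0 mm and knob radius 12.9 mm, which matches. The larger white one at (93,186) and the blue one at the top edge stay where they are. Going down to grasp.

Call:
{"name": "arm_command", "arguments": {"targets": [[0.66,-0.1,0.95,0,0,0,0],[0.66,-0.1,0.95,0,0,0,0],[0.66,-0.1,0.95,0,0,0,0],[0.66,-0.1,0.95,0,0,0,0],[0.66,-0.08,0.95,0,0,0,0],[0,0,0.95,0,0,0,0],[0,0,0.95,0,0,0,0],[0,0,0.95,0,0,0,0],[0,0,0.95,0,0,0,0],[0,0,0.95,0,0,0,0],[0,0,0.95,0,0,0,0],[0,0,0.8,0,0,0,0]]}}

```text
t: 16.48
position: [0.473, 0.3639, 0.0203]
orientation: [[0.085, 0.996, -0.0], [0.996, -0.085, -0.0], [-0.0, -0.0, -1.0]]
force: [1.1, 0.4, -0.2]
grip_width: 0.0918
gripper_force: 0.0
```

Call:
{"name": "arm_command", "arguments": {"targets": [[0,0,0.1,0,0,0,0]]}}

```text
t: 16.6
position: [0.4725, 0.3635, 0.0181]
orientation: [[0.085, 0.996, -0.002], [0.996, -0.085, -0.001], [-0.002, -0.002, -1.0]]
force: [-0.0, 0.7, -0.4]
grip_width: 0.0917
gripper_force: 0.0
```

Call:
{"name": "arm_command", "arguments": {"targets": [[0,0,0,0,0,0,1],[0,0,0,0,0,0,1],[0,0,0,0,0,0,1],[0,0,0,0,0,0,1],[0,0,0,0,0,0,1],[0,0,0,0,0,0,1]], "squeeze": 35}}

```text
t: 17.35
position: [0.4733, 0.3637, 0.0197]
orientation: [[0.085, 0.996, 0.0], [0.996, -0.085, -0.0], [-0.0, 0.0, -1.0]]
force: [-0.5, -0.1, 0.5]
grip_width: 0.0361
gripper_force: 0.0
```

Call:
{"name": "arm_command", "arguments": {"targets": [[0,0,-0.3,0,0,0,1],[0,0,-0.8,0,0,0,1],[0,0,-0.95,0,0,0,1],[0,0,-0.95,0,0,0,1],[0,0,-0.95,0,0,0,1],[0,0,-0.95,0,0,0,1],[0,0,-0.95,0,0,0,1],[0,0,-0.95,0,0,0,1],[0,0,-0.95,0,0,0,1],[0,0,-0.95,0,0,0,1],[0,0,-0.95,0,0,0,1],[0,0,-0.6,0,0,0,1]]}}

```text
t: 18.85
position: [0.4734, 0.3638, 0.2266]
orientation: [[0.085, 0.996, 0.002], [0.996, -0.085, 0.001], [0.001, 0.002, -1.0]]
force: [-0.3, 0.1, -2.0]
grip_width: 0.0247
gripper_force: 35.0
```

```bash
python3 - <<'E'
from h import *
o=bot.get_obs();p=o["position"];R=o["orientation"];print(o["t"],p,R.round(3).tolist(),o["force"],o["grip_width"],o["gripper_force"])
def plane(q): 
    A=np.c_[q[:,:2],np.ones(len(q))];s,*_=np.linalg.lstsq(A,q[:,2],rcond=None);return s[:2]
for n in("wrist","top"):
    im,d=bot.camera(n);P=cloud(n,d);f0=P[(d>0)&(abs(P[...,2]-(p[2]-.005))<.012)&(np.hypot(P[...,0]-p[0],P[...,1]-p[1])<.085)&(im.min(2)>110)]
    if len(f0)<50: print(n,len(f0));continue
    print(n,len(f0),cv2.minEnclosingCircle((f0[:,:2]*1000).astype(np.float32)),np.median(f0[:,2])-p[2],"tilt",plane(f0))
    T=(f0-p)@R*1000;print(np.percentile(T,[1,50,99],axis=0).round(1).tolist())
    if n=="top":
        P=P.reshape(-1,3);B=P[(np.hypot(P[:,0]-.58,P[:,1]-.07)<.09)&(abs(P[:,2]-.174)<.004)];print("rim top",circ(B),len(B))
im,d=bot.camera("scene");P=cloud("scene",d).reshape(-1,3);
B=P[(np.hypot(P[:,0]-.58,P[:,1]-.07)<.09)&(abs(P[:,2]-.174)<.004)];print("rim scene",circ(B),len(B))
E
```

```text
18.85 [0.47338346 0.36377583 0.2266119 ] [[0.085, 0.996, 0.002], [0.996, -0.085, 0.001], [0.001, 0.002, -1.0]] [-0.26739147  0.07201238 -1.97191444] 0.024694659501442725 34.99870240688324
wrist 32084 ((473.8523254394531, 366.20538330078125), 66.0226058959961) -0.011812606937475684 tilt [0.00655974 0.0004485 ]
[[-58.6, -61.5, 8.7], [28.6, 0.4, 11.8], [65.9, 61.9, 13.4]]
top 190 ((473.9292907714844, 364.6177062988281), 65.04035949707031) -0.010994243369269019 tilt [-0.00873215 -0.01471138]
[[-62.9, -43.7, 2.8], [-34.2, -6.3, 11.0], [53.6, 54.8, 16.6]]
rim top [0.58064368 0.07057626 0.0590424 ] 145
rim scene [0.58304426 0.06738359 0.05917423] 402
```

The lid is held; it sits about 5 mm low in the grip and level. I'll carry it past the bowl so the wrist camera can see the rim and lid together.

Call:
{"name": "arm_command", "arguments": {"targets": [[-0.3,0.1,-0.8,0,0,0,1],[-0.7,0.2,-0.8,0,0,0,1],[-0.92,0.32,-0.8,0,0,0,1],[-0.92,0.32,-0.8,0,0,0,1],[-0.92,0.32,0,0,0,0,1],[-0.92,0.32,0,0,0,0,1],[-0.92,0.32,0,0,0,0,1],[-0.92,0.32,0,0,0,0,1],[-0.92,0.32,0,0,0,0,1],[-0.92,0.32,0,0,0,0,1],[-0.92,0.32,0,0,0,0,1],[-0.92,0.32,0,0,0,0,1]]}}

```text
t: 20.5
position: [0.5259, 0.1532, 0.2887]
orientation: [[0.085, 0.996, 0.0], [0.996, -0.085, -0.0], [-0.0, 0.0, -1.0]]
force: [-0.8, -0.2, -1.3]
grip_width: 0.025
gripper_force: 35.0
```

Call:
{"name": "arm_command", "arguments": {"targets": [[-0.92,0.32,0,0,0,0,1],[-0.92,0.32,0,0,0,0,1],[-0.92,0.32,0,0,0,0,1],[-0.92,0.32,0,0,0,0,1],[-0.92,0.32,0,0,0,0,1],[-0.92,0.32,0,0,0,0,1],[-0.92,0.32,0,0,0,0,1],[-0.92,0.3,0,0,0,0,1],[-0.92,0.3,0,0,0,0,1],[-0.6,0.2,0,0,0,0,1],[-0.3,0.1,0,0,0,0,1],[0,0,0,0,0,0,1]]}}

```text
t: 22.0
position: [0.5724, -0.034, 0.2886]
orientation: [[0.086, 0.996, -0.0], [0.996, -0.086, 0.0], [0.0, -0.0, -1.0]]
force: [-0.7, -0.1, -1.9]
grip_width: 0.0251
gripper_force: 35.0
```

```bash
python3 - <<'E'
from h import *
o=bot.get_obs();p=o["position"];R=o["orientation"];print(o["t"],p,R.round(3).tolist(),o["force"],o["grip_width"],o["gripper_force"])
im,d=bot.camera("wrist");P=cloud("wrist",d);np.savez("w6.npz",im=im,d=d,P=P);cv2.imwrite("pics/w6.png",im)
T=(P-p)@R
f=P[(d>0)&(abs(T[...,2]-.012)<.006)&(np.hypot(T[...,0],T[...,1])<.08)&(im.min(2)>90)]
print("lid",cv2.minEnclosingCircle((f[:,:2]*1000).astype(np.float32)),np.median(f[:,2])-p[2],len(f))
for t in(.003,.0015):
    q=P[(d>0)&(abs(P[...,2]-.1735)<t)&(np.hypot(P[...,0]-.581,P[...,1]-.07)<.09)]
    print(len(q),circ(q),circ(q,.0595),"T",(np.r_[circ(q,.0595)[:2],.174]-p)@R,np.percentile(np.hypot(*(q[:,:2]-circ(q)[:2]).T),[2,50,98]))
for r in bot.cut_out("wrist","bowl_rim")[:2]: print(r["score"],r["extent"])
E
```

```text
22.0 [ 0.57244444 -0.0339745   0.28864638] [[0.086, 0.996, -0.0], [0.996, -0.086, 0.0], [0.0, -0.0, -1.0]] [-0.73119028 -0.13081893 -1.87967961] 0.025104996425478466 34.99836802482605
lid ((572.4761962890625, -31.489286422729492), 66.0926284790039) -0.013052497937167562 32119
3227 [0.57970075 0.07109997 0.05877418] [0.57968794 0.07092844 0.06      ] T [ 0.10512312 -0.00176505  0.11465994] [0.05655026 0.05873406 0.06150666]
2867 [0.57968779 0.07115948 0.05888948] [0.57967569 0.07103493 0.06      ] T [ 0.10522817 -0.0017864   0.11465995] [0.05663899 0.05886886 0.06141651]
0.74 [155.6, 2.9, 330.5, 267.7]
```

Call:
{"name": "arm_command", "arguments": {"targets": [[0.6,0,0,0,0,0,1],[0.9,-0.04,0,0,0,0,1],[0.9,-0.04,0.2,0,0,0,1],[0.9,0,0.5,0,0,0,1],[0.9,0,0.8,0,0,0,1],[0.6,0,0.8,0,0,0,1],[0.34,0,0.8,0,0,0,1],[0,0,0.6,0,0,0,1],[0,0,0.3,0,0,0,1],[0,0,0,0,0,0,1]]}}

```text
t: 23.35
position: [0.5796, 0.0682, 0.2084]
orientation: [[0.086, 0.996, -0.0], [0.996, -0.086, -0.0], [-0.0, -0.0, -1.0]]
force: [-0.6, -0.8, -1.7]
grip_width: 0.0252
gripper_force: 35.0
```

```bash
python3 - <<'E'
from h import *
o=bot.get_obs();p=o["position"];R=o["orientation"];print(o["t"],p,R.round(3).tolist(),o["force"])
im,d=bot.camera("wrist");P=cloud("wrist",d)
T=(P-p)@R
f=P[(d>0)&(abs(T[...,2]-.012)<.006)&(np.hypot(T[...,0],T[...,1])<.08)&(im.min(2)>90)]
print("lid",cv2.minEnclosingCircle((f[:,:2]*1000).astype(np.float32)),np.median(f[:,2]),len(f))
E
```

```text
23.35 [0.57961898 0.06816668 0.20842348] [[0.086, 0.996, -0.0], [0.996, -0.086, -0.0], [-0.0, -0.0, -1.0]] [-0.55459939 -0.76444478 -1.71126108]
lid ((579.75537109375, 70.19578552246094), 66.24945068359375) 0.19585856268065055 32078
```

Call:
{"name": "arm_command", "arguments": {"targets": [[0.04,0,0.2,0,0,0,1],[0,0,0.2,0,0,0,1],[0,0,0.2,0,0,0,1],[0,0,0,0,0,0,1]]}}

```text
t: 23.9
position: [0.5795, 0.0695, 0.1963]
orientation: [[0.085, 0.996, -0.001], [0.996, -0.085, -0.0], [-0.0, -0.001, -1.0]]
force: [-0.0, 0.3, -1.0]
grip_width: 0.0251
gripper_force: 35.0
```

Call:
{"name": "arm_command", "arguments": {"targets": [[0,0,0.15,0,0,0,1],[0,0,0.1,0,0,0,1],[0,0,0,0,0,0,1]]}}

```text
t: 24.28
position: [0.5797, 0.0695, 0.1918]
orientation: [[0.085, 0.996, 0.0], [0.996, -0.085, -0.0], [-0.0, 0.0, -1.0]]
force: [-0.1, 0.5, -0.2]
grip_width: 0.0249
gripper_force: 35.0
```

Call:
{"name": "arm_command", "arguments": {"targets": [[0,0,0.08,0,0,0,1],[0,0,0,0,0,0,1]]}}

```text
t: 24.52
position: [0.5798, 0.0695, 0.1917]
orientation: [[0.085, 0.996, 0.001], [0.996, -0.085, -0.0], [-0.0, 0.001, -1.0]]
force: [-3.5, 0.5, 8.8]
grip_width: 0.0246
gripper_force: 35.0
```

Call:
{"name": "arm_command", "arguments": {"targets": [[0,0,0,0,0,0,0.4],[0,0,0,0,0,0,0.4],[0,0,0,0,0,0,0.4]]}}

```text
t: 24.9
position: [0.5797, 0.0695, 0.1899]
orientation: [[0.085, 0.996, -0.0], [0.996, -0.085, -0.0], [-0.0, -0.0, -1.0]]
force: [-0.2, -0.5, -0.6]
grip_width: 0.0508
gripper_force: 0.0
```

Call:
{"name": "arm_command", "arguments": {"targets": [[0,0,-0.5,0,0,0,0.4],[0,0,-0.9,0,0,0,0.4],[-0.9,0,-0.9,0,0,0,0.4],[-0.9,0,-0.5,0,0,0,0.4],[-0.9,0,0,0,0,0,0.4],[-0.9,0,0,0,0,0,0.6],[-0.9,0,0,0,0,0,1],[-0.5,0,0,0,0,0,1],[0,0,0,0,0,0,1]]}}

```text
t: 26.02
position: [0.5711, -0.0308, 0.2459]
orientation: [[0.087, 0.996, -0.0], [0.996, -0.087, 0.0], [0.0, -0.0, -1.0]]
force: [-0.1, -0.2, -0.2]
grip_width: 0.0202
gripper_force: 0.0
```

```bash
python3 - <<'E'
from h import *
o=bot.get_obs();p=o["position"];R=o["orientation"];print(o["t"],p,R.round(3).tolist(),o["force"],o["grip_width"])
ims=[]
for n in("wrist","scene","top"):
    im,d=bot.camera(n);P=cloud(n,d)
    rr=np.hypot(P[...,0]-.58,P[...,1]-.07)
    q=P[(d>0)&(abs(P[...,2]-.179)<.012)&(rr<.075)&(rr>.02)]
    A=np.c_[q[:,:2]-[.58,.07],np.ones(len(q))];s,*_=np.linalg.lstsq(A,q[:,2],rcond=None)
    print(n,len(q),"z,tilt",s.round(4),circ(q) if 0 else cv2.minEnclosingCircle((q[:,:2]*1000).astype(np.float32)))
    ims.append(im)
    cv2.imwrite(f"pics/e_{n}.png",im)
    if n=="wrist":
        for r in bot.cut_out(n,"start")[:1]:
            b=P[r["region"]&(d>0)];print("start",r["score"],np.median(b[b[:,2]>.125],0),r["extent"])
        for r in bot.cut_out(n,"minute_wheel")[:1]:print("wheel",r["score"],np.median(P[r["region"]&(d>0)],0),r["extent"])
a=cv2.resize(ims[0],(640,480));b=cv2.resize(ims[1][235:305,220:350],None,fx=3,fy=3,interpolation=cv2.INTER_CUBIC)
a[480-b.shape[0]:,640-b.shape[1]:]=b
cv2.imwrite("pics/end1.png",a)
E
```

```text
26.025 [ 0.57105619 -0.03084472  0.24587408] [[0.087, 0.996, -0.0], [0.996, -0.087, 0.0], [0.0, -0.0, -1.0]] [-0.12137175 -0.16048854 -0.225528  ] 0.02017410167432849
wrist 36735 z,tilt [0.0009 0.0009 0.1787] ((579.7967529296875, 72.3697738647461), 65.93997192382812)
start 0.57 [ 0.49065986 -0.06947364  0.13122315] [210.9, 279.1, 31.9, 32.3]
wheel 0.86 [ 0.61392972 -0.07876988  0.11863202] [350.4, 277.6, 53.4, 26.2]
scene 1782 z,tilt [-0.0187 -0.0012  0.1795] ((581.635986328125, 68.69367980957031), 67.32015228271484)
top 1187 z,tilt [0.0024 0.0024 0.1792] ((581.3693237304688, 71.84962463378906), 65.95487213134766)
```

View pics/end1.png

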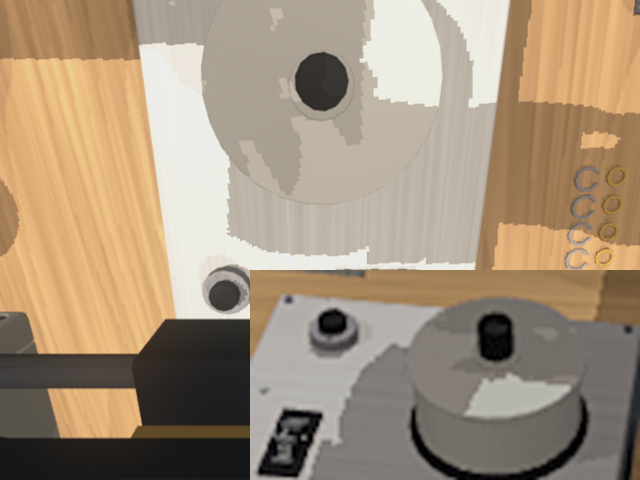

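The lid is seated level: flange top at 178.7 mm, tilt under 0.1°. Now the start button.

Call:
{"name": "arm_command", "arguments": {"targets": [[-0.49,-0.76,0.6,0,0,0,1],[-0.49,-0.76,0.9,0,0,0,1],[-0.49,-0.76,0.95,0,0,0,1],[-0.49,-0.76,0.95,0,0,0,1],[-0.49,-0.76,0.95,0,0,0,1],[0,0,0.4,0,0,0,1],[0,0,0,0,0,0,1]]}}

```text
t: 27.15
position: [0.4919, -0.0721, 0.1511]
orientation: [[0.085, 0.996, 0.0], [0.996, -0.085, 0.0], [0.0, 0.0, -1.0]]
force: [-0.6, -0.5, 0.5]
grip_width: 0.0004
gripper_force: 0.0
```

Call:
{"name": "arm_command", "arguments": {"targets": [[0,0,0.6,0,0,0,1],[0,0,0.45,0,0,0,1],[0,0,0.2,0,0,0,1],[0,0,0,0,0,0,1]]}}

```text
t: 27.65
position: [0.4917, -0.0722, 0.1265]
orientation: [[0.085, 0.996, 0.001], [0.996, -0.085, 0.0], [0.0, 0.001, -1.0]]
force: [1.0, 1.1, 5.1]
grip_width: 0.0005
gripper_force: 2.3
```

Call:
{"name": "arm_command", "arguments": {"targets": [[0,0,0.2,0,0,0,1],[0,0,0,0,0,0,1]]}}

```text
t: 27.9
position: [0.492, -0.0723, 0.1257]
orientation: [[0.085, 0.996, 0.003], [0.996, -0.085, -0.001], [-0.001, 0.003, -1.0]]
force: [-9.1, 4.0, 31.7]
grip_width: 0.0002
gripper_force: 16.0
```

A hard stop at 0.1257 m is suspicious: the finger is about 26 mm wide and may be landing on the collar around the 24 mm button. I'll check the collar height in the earlier depth data.

```bash
python3 - <<'E'
from h import *
print(bot.get_obs()["position"],bot.get_obs()["force"])
for n in("w1.npz",):
    z=np.load(n);P=z["P"].reshape(-1,3);im=z["im"].reshape(-1,3);c=np.array([.4910,-.0735])
    r=np.hypot(*(P[:,:2]-c).T)*1000
    for a in range(0,26,2):
        m=(r>=a)&(r<a+2)&(P[:,2]>.09);print(a,m.sum(),np.percentile(P[m,2],[5,25,50,75,95]).round(4),im[m].mean().round())
    t=P[(r<18)&(P[:,2]>.1285)];print("top pts",len(t),cv2.minEnclosingCircle((t[:,:2]*1000).astype(np.float32)),np.median(t,0))
E
```

```text
[ 0.49198079 -0.0722805   0.12568823] [-9.10555329  3.95699769 31.72236871]
0 26 [0.1305 0.1311 0.1315 0.1319 0.1326] 74.0
2 70 [0.1305 0.131  0.1314 0.1319 0.1326] 74.0
4 121 [0.1304 0.1312 0.1316 0.1321 0.1325] 74.0
6 172 [0.1303 0.131  0.1314 0.132  0.1326] 74.0
8 268 [0.1246 0.1303 0.1311 0.1317 0.1325] 73.0
10 311 [0.1209 0.1222 0.1291 0.131  0.1321] 90.0
12 233 [0.1205 0.1211 0.1217 0.1223 0.1309] 150.0
14 289 [0.1203 0.121  0.1216 0.1221 0.3182] 169.0
16 523 [0.1143 0.1207 0.1215 0.1222 0.3201] 154.0
18 716 [0.109  0.1137 0.121  0.3179 0.324 ] 142.0
20 696 [0.1087 0.1099 0.3176 0.3225 0.3258] 138.0
22 719 [0.1086 0.1096 0.3175 0.3229 0.3268] 147.0
24 763 [0.1086 0.1093 0.1102 0.3208 0.3297] 167.0
top pts 914 ((492.638671875, -75.28997802734375), 15.583442687988281) [ 0.49126261 -0.07335728  0.13139662]
```

Button top at rest measures 0.1314 and the collar 0.1216. The stop at 0.1257, with about 5 N just before it, is therefore the button right in (6 mm) and clear of the collar. Letting go.

Call:
{"name": "arm_command", "arguments": {"targets": [[0,0,-0.4,0,0,0,1],[0,0,-0.9,0,0,0,1],[0,0,-0.9,0,0,0,1],[-0.6,0.3,-0.9,0,0,0,1],[-0.9,0.6,-0.9,0,0,0,1],[-0.9,0.9,-0.9,0,0,0,1],[-0.5,0.9,-0.9,0,0,0,1],[0,0.9,-0.5,0,0,0,1],[0,0.6,0,0,0,0,1],[0,0,0,0,0,0,1]]}}

```text
t: 29.15
position: [0.57, -0.1372, 0.2469]
orientation: [[0.085, 0.996, -0.002], [0.996, -0.085, 0.0], [0.0, -0.002, -1.0]]
force: [-0.0, -0.1, -0.2]
grip_width: 0.0005
gripper_force: 0.0
```

```bash
python3 - <<'E'
from h import *
o=bot.get_obs();print(o["t"],o["position"],o["force"])
im,d=bot.camera("wrist");P=cloud("wrist",d).reshape(-1,3);ok=d.ravel()>0
r=np.hypot(P[:,0]-.491,P[:,1]+.0735);print("btn",np.percentile(P[ok&(r<.007),2],[10,50,90]))
rr=np.hypot(P[:,0]-.58,P[:,1]-.071);m=ok&(rr<.064)&(rr>.02)&(P[:,2]>.15)&(P[:,2]<.2);q=P[m]
print("lid",m.sum(),np.linalg.lstsq(np.c_[q[:,:2]-[.58,.071],np.ones(len(q))],q[:,2],rcond=None)[0])
# wheel ridges along tumbler x: height profile about the axle
u=np.array([.9966,-.083]);v=np.array([.083,.9966]);w=P[:,:2]-[.612,-.084];a,b=w@u,w@v
for lo in range(-27,27,3):
    m=ok&(a>=lo/1e3)&(a<(lo+3)/1e3)&(abs(b)<.006)&(P[:,2]<.14);print(lo+1.5,m.sum(),round(float(np.median(P[m,2])),4) if m.sum() else None,end="; ")
E
```

```text
29.15 [ 0.5699823  -0.13716855  0.24693444] [-0.00933136 -0.12921308 -0.20849839]
btn [0.1307123  0.1317534  0.13254246]
lid 403 [-0.07530237 -1.06071178  0.09133001]
-25.5 64 0.1103; -22.5 65 0.1151; -19.5 67 0.1147; -16.5 72 0.1144; -13.5 80 0.117; -10.5 85 0.1237; -7.5 54 0.1243; -4.5 70 0.1206; -1.5 76 0.1207; 1.5 68 0.1208; 4.5 83 0.1216; 7.5 66 0.1248; 10.5 39 0.1174; 13.5 62 0.1158; 16.5 68 0.1139; 19.5 73 0.1154; 22.5 42 0.1109; 25.5 64 0.1101;
```

```bash
python3 -c "
from workcell import bot
print(bot.sign_off())"
```

```text
the job is handed in; nothing more can be done
None
```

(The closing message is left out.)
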